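# Dock the collecting pot under the drip nozzle

## Robot

A 6-joint arm with a two-finger parallel gripper is mounted at the origin on the work surface. World frame = base frame: x ahead of the robot, y to its left, z up, the work surface at z = 0. Lengths are in m, angles in degrees, forces in N, time in s.
With the tool pointing down it reaches from about 0.325 to 1 m from the base axis. Payload 5.1 kg.
Tool frame: the origin (TCP) lies at the very end of the fingers, on their centre line; the grasp point (between the pads) lies 19 mm behind it (robot.grip_depth is the distance from the TCP to the grasp point, in m); z points along the fingers, y is the direction in which the jaws open and shut (so a half turn about z gives the same grasp; the last joint's range is limited). The gripper opens to 85 mm and grips with 20 to 120 N. Pads are 22 mm wide; open, the fingers measure 114 mm over their backs; the gripper's body (76 mm by 85 mm) begins 54 mm behind the grasp point. The pads swing forward as they close: fully open they stand 13 mm farther back than shut.
Start: joints at [-71.883, 7.093, 94.555, -0, 78.352, -4.733], TCP at [0.252, -0.599, 0.231] pointing down, gripper open.
Joint ranges: [-149.61, 149.61], [-58.7, 133.49], [1.44, 155.28], [-77.14, 257.14], [18.33, 153.61], [-166.67, 166.67]. Speed limits (degrees/s): [147.25, 147.25, 180, 180, 180, 180].

## Interface

Orientations are given as a 3x3 rotation matrix whose columns are the frame's x, y, z axes.
In Python, from cell import robot, imaging, order gives the robot as it stands.
- The arm moves only by the shell command python3 -m inch 'ROWS' [FORCE]. ROWS is JSON, a list of rows, each an object of numbers: "dx", "dy", "dz": the shift along the tool's x, y, z in cm; "ax", "ay", "az": the turn, a rotation vector about the tool's x, y, z in rad; "fingers": the opening, from 0 (shut) to 1 (fully open). A call has 1 to 20 rows; each row is the pose to reach, as a shift and turn from the pose commanded when the call began, along the tool's axes at that moment; what a row does not reach only later rows make up. A row lasts 1/8 s, in which the tool goes at most 62.5 mm and 10.7 degrees, less where a joint would pass 70% of its speed; a pose out of reach is approached as far as the arm can. A call with a gripper value outside its range is refused whole. The fingers move at their own pace and stop on an object; FORCE is the grip in N (left out, the last holds). Time passes only in rows, so rows that repeat a pose let the fingers close. It gives the time, the measured TCP pose, the force and the opening at its end, in the units of the state.
- robot.state(): the state, without advancing time (a new reading comes with each control period).
- imaging.get_image(name): name is "scene" or "top"; returns the picture (480x640x3 uint8, red, green, blue); there is no depth.
- imaging.camera_model(name): a dict with "camera_matrix" (3x3 intrinsics, pixels), "world_to_cam" (4x4, takes a point from world to camera coordinates). Camera axes: x right, y down, z forward; pixel columns grow to the right and rows downward; lengths in m; the calibration is good to about 2 mm. A picture is of the moment at which its call begins. camera_model takes no time and is no camera call.
- order.job_done(): hands the job in, once; it reports no verdict.
The state is a dict: "time": time; "joint_pos": joint angles; "joint_vel": joint speeds; "joint_efforts": joint torques, N m; "eef_pos": TCP position; "ee_rot": TCP orientation; "ft_force": force on the tool from outside, world axes, zero at the start; "torque": the same for the moment, N m; "gripper_width": opening from 0.0 (shut) to 1.0 (fully open).
Only numpy, scipy, OpenCV 4.12 (cv2) and the standard library are available. Lean on these libraries where they do the work, as an engineer would, in place of code of your own. Each camera call takes 0.05 s, during which the arm holds its last target. There are 200 camera calls.

## Task

Slide the steel collecting pot from its parking mark at the riser shelf to the ring mark under the drip nozzle of the test stand, keeping it flat on the mat all the way (never lift or tip it), until its lug is fully home in the stand's clevis. Then take the slimmer of the two locking pins from the pin block and put it down through the clevis and the lug until its collar sits on the clevis. Leave the other things on the bench where they are.

Things in the scene. Friction and masses are not known exactly. Their poses are not given: they have to be found in the camera images.
- pot: open steel pot, 66 mm outside diameter, 85 mm high, about 0.45 kg, sliding on the mat with friction about 0.35; origin under the centre of its base, z up, lug along its +x, handle along its -x. At the start the handle is under the riser shelf: take the pot across its body, along its y. At the stand the nozzle block bars a hand over the pot: there, take the handle
- lug_hole (a point): centre of the 12 mm hole through the pot's flat steel lug, at the lug's upper face: 70 mm along the pot's +x, 25 mm up. The lug is 34 mm wide (y), 6 mm thick (heights 19 to 25 mm) and ends in a square nose 88 mm from the pot's axis
- pot_handle (a point): point to pinch on the pot's straight black handle: 80 mm along the pot's -x, 42 mm up. The handle is 14 mm wide (y), 16 mm tall (heights 34 to 50 mm) and reaches from 38 to 121 mm from the pot's axis
- stand: fixed drip-test stand; origin on the mat, at the centre of the white ring mark where the pot's axis belongs. Its clevis lies along its +y and opens to its -y: the pot comes in moving along the stand's +y, lug ahead (pot +x along stand +y). Foot plate 6 mm high: x 70 to 200 mm, y -55 to 110 mm; column 176 mm high at x = 130 mm
- nozzle (a point): tip of the nozzle, 100 mm above the stand's ring mark. The nozzle is 18 mm wide; from 124 to 156 mm height it hangs from a block of 50 x 50 mm, held by a 26 mm wide arm from the column at the stand's +x
- clevis_mouth (a point): middle of the clevis's mouth: 45 mm along the stand's +y, 22.5 mm up. The lug enters a gap (heights 15 to 30 mm) between cheeks 36 mm apart, flared to about 59 mm at the mouth, and goes on until its nose meets a rigid end stop 88.5 mm along the stand's +y; the holes are then in line
- clevis_hole (a point): centre of the 10 mm hole in the clevis's top plate, at its upper face: 70 mm along the stand's +y, 38 mm up. The plate is 8 mm thick, 60 mm along x, from 50 to 100 mm along y. An 11 mm hole lies under it in the base block (heights 0 to 15 mm). To put the pin in, close the hand along the stand's x: its body then clears the nozzle block
- pin: the slimmer locking pin: steel, 60 g, upright in the pin block; origin at its tip (lower end), z up to the knob. Shank 8 mm across, 34 mm long, tip chamfered by 2 mm; then a collar 18 mm across (34 to 39 mm from the tip); then a square knob, 20 x 20 mm (39 to 67 mm from the tip), its faces along x and y
- pin_tip (a point): the slimmer pin's tip
- pin_knob (a point): point on the slimmer pin's axis, 56 mm above its tip, inside the knob; good height to grip
- pin_block: fixed aluminium block, 86 x 40 x 45 mm (x, y, z); origin under its centre. The slimmer pin stands in an 11 mm hole 23 mm along its -x, collar on the block, the thicker pin in a 15 mm hole 23 mm along its +x; the knobs stand nearly square to the block; grip across it, along its y
- riser: fixed riser shelf; origin on the mat, at the centre of the white ring mark where the pot is parked in front of it. Board from 46 to 246 mm along its +x and -190 to 110 mm along its y, underside 70 mm high, front lip up to 94 mm; 12 mm side panels at both ends, open front and back. Instruments on it stand over 105 mm along +x, up to 155 mm high
- big_pin: bystander: thicker steel locking pin (shank 12 mm, square knob 26 mm across) standing in the other hole of the pin block; origin at its tip
- jar: bystander: clear open jar, 70 mm across, 80 mm high; origin under its centre
- spool: bystander: orange spool standing on end, 52 mm across, 40 mm high; origin under its centre
- driver: bystander: screwdriver lying down, about 180 mm long, its handle to its -x
- meter: bystander: blue handheld meter lying flat, 140 x 72 x 32 mm (x, y, z); origin under its centre
- pump_case: bystander: open black pump case with a circuit board, 125 x 85 x 26 mm; origin under its centre
- handset: bystander: white handset lying flat, 120 x 48 x 22 mm; origin under its centre

How it is judged:
By the outcome, as a careful person would: the job done as asked, in the order asked, and still so for the second after the job is handed in, with the robot touching nothing.
It also fails if it takes over 72 s, if anything falls off the work surface, if the arm or the gripper's body presses on something with over 40 N, if the wrist force passes 120 N, or if a joint passes its speed limit or range.

## Working session

There is one attempt and no reset: what is moved stays moved. The work goes in short steps, Python scripts to look and compute and a shell command to move; the robot and the scene stay as the last step left them, time stands still between calls to the robot, and variables do not carry over. Pictures are saved under pics/ and viewed, about 8 in all and at most 12, crops included, and the job is handed in when it is done.

```bash
ls; mkdir -p pics; python3 - <<'E'
from cell import robot, imaging, order
import cv2
for n in("scene","top"):
    cv2.imwrite(f"pics/{n}0.png",imaging.get_image(n)[:,:,::-1])
    m=imaging.camera_model(n);print(n,m["camera_matrix"],m["world_to_cam"])
print(robot.state())
E
```

```text
pics
scene [[535.99010266   0.         322.9481863 ]
 [  0.         535.99010266 235.60869836]
 [  0.           0.           1.        ]] [[-0.43597278  0.89991833 -0.00864489  0.24856244]
 [ 0.6677151   0.31700976 -0.67354388 -0.2668891 ]
 [-0.60339397 -0.29941912 -0.73909668  1.59842435]
 [ 0.          0.          0.          1.        ]]
top [[504.74255688   0.         314.97410338]
 [  0.         504.74255688 232.06321925]
 [  0.           0.           1.        ]] [[ 0.02211574 -0.99971851 -0.0085901  -0.03698716]
 [-0.99592524 -0.02127881 -0.08763635  0.53201204]
 [ 0.0874289   0.01049324 -0.9961155   1.4285014 ]
 [ 0.          0.          0.          1.        ]]
{'time': 0.1, 'joint_pos': array([-7.18852607e+01,  7.13086959e+00,  9.46274444e+01, -7.57824484e-04,
        7.83546808e+01, -4.73225513e+00]), 'joint_vel': array([ 0.02190225, -0.15290713, -0.20536251,  0.09471971, -0.05645576,
       -0.05399562]), 'joint_efforts': array([ 4.06491281e-04, -4.24927461e+01, -3.66655362e+01, -1.30853691e-04,
        3.89824461e-03,  4.97433177e-06]), 'eef_pos': array([ 0.25217113, -0.59846736,  0.23015118]), 'ee_rot': array([[ 9.21544004e-01,  3.88273431e-01, -6.25488615e-04],
       [ 3.88273906e-01, -9.21542118e-01,  1.87035484e-03],
       [ 1.49794991e-04, -1.96647520e-03, -9.99998055e-01]]), 'ft_force': array([-0.32023717,  0.24296833, -0.42939217]), 'torque': array([ 0.07963539,  0.01198091, -0.03280688]), 'gripper_width': 1.0011960818075807}
```

View pics/top0.png

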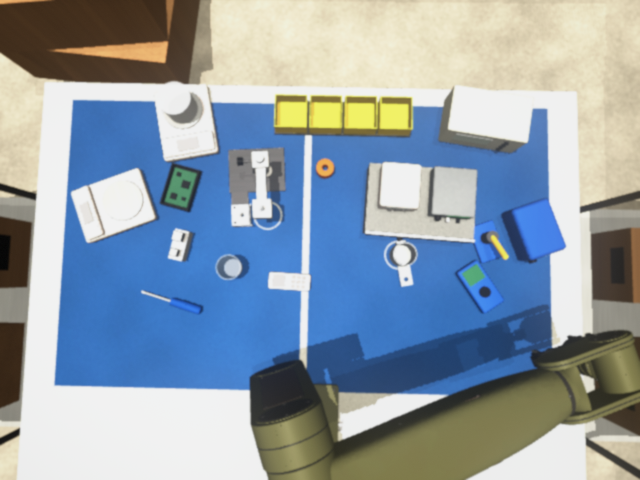

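View pics/scene0.png

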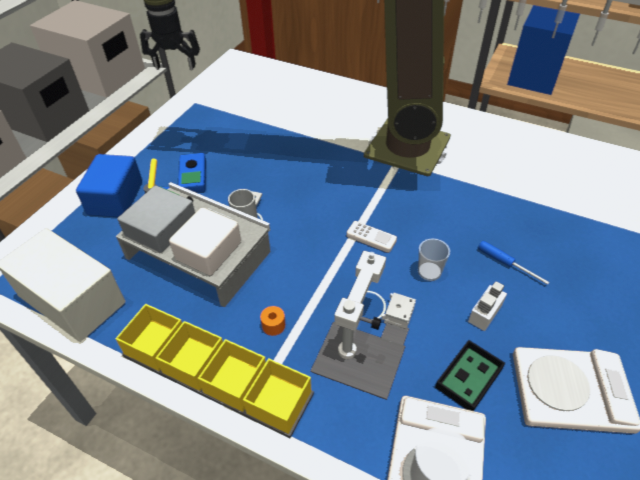

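Top view: pot about (401,255), lug towards the robot (405,280). Stand ring about (267,215), clevis (241,215) to the left. Pin block (180,245). Handset (289,282) and jar (230,267) are near the path. I'll look at enlarged crops next.

```bash
cat > h.py <<'E'
import numpy as np,cv2
from cell import robot, imaging, order
def ray(n,u,v,z):
    m=imaging.camera_model(n);K=m["camera_matrix"];T=m["world_to_cam"];R=T[:3,:3];t=T[:3,3]
    d=R.T@np.linalg.inv(K)@[u,v,1];c=-R.T@t
    return c+d*(z-c[2])/d[2]
def proj(n,p):
    m=imaging.camera_model(n);q=m["world_to_cam"]@np.r_[p,1];q=m["camera_matrix"]@q[:3];return q[:2]/q[2]
def crop(img,x,y,w,h,s):
    c=cv2.resize(img[y:y+h,x:x+w],None,fx=s,fy=s,interpolation=cv2.INTER_CUBIC)
    for i in range(0,w,10):
        cv2.line(c,(i*s,0),(i*s,6),(0,0,255),1);
        if i%20==0:cv2.putText(c,str(x+i),(i*s,16),0,.35,(0,255,255),1)
    for i in range(0,h,10):
        cv2.line(c,(0,i*s),(6,i*s),(0,0,255),1);
        if i%20==0:cv2.putText(c,str(y+i),(8,i*s+4),0,.35,(0,255,255),1)
    return c
def grab(n): return imaging.get_image(n)[:,:,::-1].copy()
def S(): 
    s=robot.state();print(round(s["time"],2),s["eef_pos"].round(4),s["ee_rot"].round(3).tolist(),s["ft_force"].round(1),round(s["gripper_width"],3));return s
E
python3 - <<'E'
from h import *
t=cv2.imread("pics/top0.png");s=cv2.imread("pics/scene0.png")
a=crop(t,370,230,70,60,6);b=crop(t,225,180,65,60,6);c=crop(t,155,215,60,50,5)
d=crop(s,330,240,100,110,4)
M=np.zeros((600,800,3),np.uint8)
def put(i,x,y):
    h,w=i.shape[:2];h=min(h,600-y);w=min(w,800-x);M[y:y+h,x:x+w]=i[:h,:w]
put(d,400,360);put(a,0,0);put(b,430-20,0);put(c,0,362);
put(crop(s,460,270,60,60,4)[:238,:],300,362)
d2=crop(s,330,240,85,80,3);put(d2,545,362)
cv2.imwrite("pics/m1.png",M)
E
```

```text
(no output)
```

View pics/m1.png

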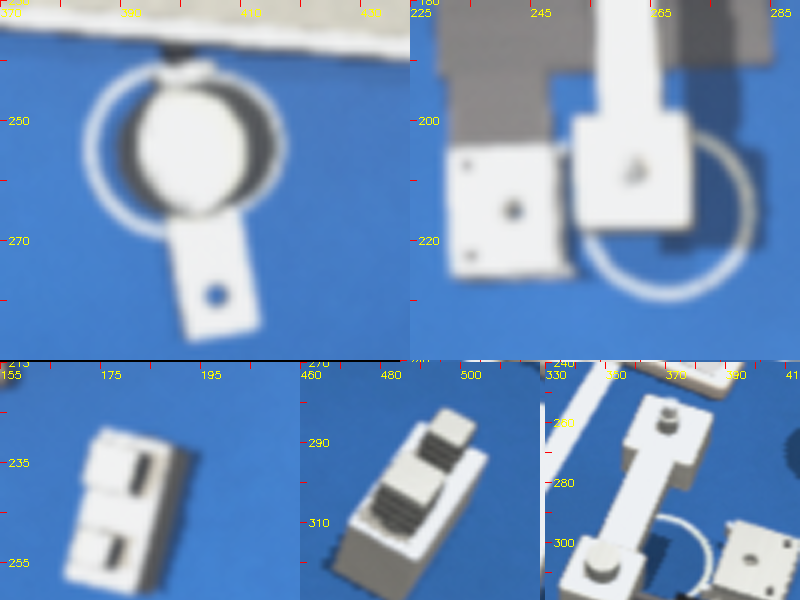

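```bash
python3 - <<'E'
from h import *
def D(x,y,ox,oy,X,Y,s): return (x-X)/s-.5+.5/s+ox,(y-Y)/s-.5+.5/s+oy
A=lambda x,y,z:ray("top",*D(x,y,370,230,0,0,6),z).round(4)
B=lambda x,y,z:ray("top",*D(x,y,225,180,410,0,6),z).round(4)
C=lambda x,y,z:ray("top",*D(x,y,155,215,0,362,5),z).round(4)
print("lughole",A(217,295,.025));print("nose",A(188,342,.025),A(261,325,.025),"lugbase",A(168,225,.025),A(240,210,.025))
print("rim L/R/bot",A(118,147,.085),A(275,145,.085),A(195,216,.085))
print("potring",A(84,147,0),A(286,147,0),A(185,240,0)); print("lip",A(0,28,.094),A(410,58,.094))
print("clevhole",B(513,210,.038),"corners",[B(*p,.038) for p in((448,144),(447,279),(565,277),(566,144))])
print("standring",B(578,210,0),B(757,212,0),B(667,300,0))
print("nozblock",[B(*p,.156) for p in((572,112),(693,112),(693,230),(572,230))])
print("knob",C(95,550,.078),[C(*p,.078) for p in((80,530),(120,537),(110,572),(70,568))])
print("block",[C(*p,.045) for p in((100,428),(188,445),(140,592),(65,578))])
# scene checks
E2=lambda x,y,z:ray("scene",*D(x,y,460,270,300,362,4),z).round(4)
print("scene small knob top",[E2(*p,.078) for p in((442,408),(475,423),(457,448),(425,434))])
print("scene clev hole",ray("scene",*D(750,560,330,240,545,362,3),.038).round(4))
for n,p in dict(handset=(289,282),jar=(230,267)).items(): print(n,ray("top",*p,.02).round(3))
E
```

```text
lughole [ 0.4047 -0.2866  0.025 ]
nose [ 0.3823 -0.273   0.025 ] [ 0.3911 -0.3075  0.025 ] lugbase [ 0.4374 -0.2631  0.025 ] [ 0.4452 -0.2972  0.025 ]
rim L/R/bot [ 0.4711 -0.2308  0.085 ] [ 0.4735 -0.3024  0.085 ] [ 0.4404 -0.2661  0.085 ]
potring [ 0.4747 -0.226   0.    ] [ 0.4769 -0.3237  0.    ] [ 0.4309 -0.2752  0.    ]
lip [ 0.5237 -0.1754  0.094 ] [ 0.514  -0.3617  0.094 ]
clevhole [0.5771 0.1848 0.038 ] corners [array([0.6081, 0.217 , 0.038 ]), array([0.5434, 0.2151, 0.038 ]), array([0.5455, 0.159 , 0.038 ]), array([0.6093, 0.1606, 0.038 ])]
standring [0.5823 0.159  0.    ] [0.5832 0.0714 0.    ] [0.539  0.1141 0.    ]
nozblock [array([0.6067, 0.1419, 0.156 ]), array([0.6078, 0.0888, 0.156 ]), array([0.5558, 0.0873, 0.156 ]), array([0.5547, 0.1401, 0.156 ])]
knob [0.4637 0.3635 0.078 ] [array([0.4746, 0.3723, 0.078 ]), array([0.4712, 0.35  , 0.078 ]), array([0.4517, 0.3546, 0.078 ]), array([0.4534, 0.3768, 0.078 ])]
block [array([0.5344, 0.3734, 0.045 ]), array([0.5258, 0.3229, 0.045 ]), array([0.4419, 0.3465, 0.045 ]), array([0.4489, 0.3893, 0.045 ])]
scene small knob top [array([0.4554, 0.3587, 0.078 ]), array([0.4579, 0.3771, 0.078 ]), array([0.4785, 0.3724, 0.078 ]), array([0.4767, 0.3548, 0.078 ])]
scene clev hole [0.5781 0.1857 0.038 ]
handset [0.388 0.046 0.02 ]
jar [0.427 0.216 0.02 ]
```

```bash
cat >> h.py <<'E'
def Rz(a): a=np.radians(a);c,s=np.cos(a),np.sin(a);return np.array([[c,-s,0],[s,c,0],[0,0,1]])
def draw(img,n,o,yaw,pts,col,closed=True,s=1,off=(0,0)):
    q=np.array([proj(n,np.r_[o,0]+Rz(yaw)@p) for p in pts])
    q=((q-off)*s+s/2-.5)
    cv2.polylines(img,[np.round(q*16).astype(np.int32)],closed,col,1,cv2.LINE_AA,4)
def circ(r,z,x=0,y=0): return [np.array([x+r*np.cos(a),y+r*np.sin(a),z]) for a in np.linspace(0,2*np.pi,40)]
def rect(x0,x1,y0,y1,z): return [np.array(p) for p in((x0,y0,z),(x1,y0,z),(x1,y1,z),(x0,y1,z))]
def overpot(img,n,o,yaw,**k):
    draw(img,n,o,yaw,circ(.033,.085),(0,0,255),**k);draw(img,n,o,yaw,circ(.033,0),(0,160,255),**k)
    draw(img,n,o,yaw,rect(.033,.088,-.017,.017,.025),(0,0,255),**k);draw(img,n,o,yaw,circ(.006,.025,.07),(0,255,0),**k)
    draw(img,n,o,yaw,rect(-.121,-.038,-.007,.007,.05),(255,0,255),**k)
def overstand(img,n,o,yaw,**k):
    draw(img,n,o,yaw,rect(-.03,.03,.05,.1,.038),(0,0,255),**k);draw(img,n,o,yaw,circ(.005,.038,0,.07),(0,255,0),**k)
    draw(img,n,o,yaw,rect(-.025,.025,-.025,.025,.156),(0,0,255),**k)
    draw(img,n,o,yaw,rect(.07,.2,-.055,.11,.006),(255,0,255),**k)
def overpin(img,n,o,yaw,**k):
    draw(img,n,o,yaw,rect(-.01,.01,-.01,.01,.078),(0,0,255),**k)
    draw(img,n,o,yaw,rect(-.02,.066,-.02,.02,.045),(0,255,0),**k)
def to(target,yaw):
    """move needed (cm, rad) from the measured pose to a tool-down pose: TCP at target, jaw (tool y) at world yaw"""
    s=S();R=s["ee_rot"];d=R.T@(np.array(target)-s["eef_pos"])*100
    y=Rz(yaw)@[1,0,0];z=np.array([0,0,-1.]);Rt=np.c_[np.cross(y,z),y,z]
    w=cv2.Rodrigues(R.T@Rt)[0].ravel();print("d",d.round(2),"a",w.round(3),"j",s["joint_pos"].round(0))
E
python3 - <<'E'
from h import *
t=cv2.imread("pics/top0.png");s=cv2.imread("pics/scene0.png")
P=((.4735,-.274),190.5);St=((.5797,.115),1.8);Pi=((.4637,.3635),-10.5)
M=np.zeros((600,800,3),np.uint8)
def put(i,x,y):
    h,w=i.shape[:2];h=min(h,600-y);w=min(w,800-x);M[y:y+h,x:x+w]=i[:h,:w]
def c(img,n,x,y,w,h,sc,f,a):
    i=crop(img,x,y,w,h,sc);f(i,n,*a,s=sc,off=(x,y));return i
put(c(t,"top",370,230,65,60,6,overpot,P),0,0);put(c(t,"top",225,185,66,60,6,overstand,St),400,0)
put(c(t,"top",160,225,40,40,6,overpin,Pi),0,360)
put(c(s,"scene",465,275,50,60,5,overpin,Pi),245,360)
put(c(s,"scene",310,240,110,80,3,overstand,St),500,360)
cv2.imwrite("pics/m2.png",M)
for n,p in dict(spool=(325,168)).items(): print(n,ray("top",*p,.04).round(3))
print("meter",[ray("top",*p,.032).round(3) for p in((456,272),(490,311),(502,300),(470,260))])
to((.4735,-.274,.041),100.5)
E
```

```text
spool [ 0.717 -0.05   0.04 ]
meter [array([ 0.427, -0.427,  0.032]), array([ 0.32 , -0.522,  0.032]), array([ 0.351, -0.556,  0.032]), array([ 0.462, -0.467,  0.032])]
0.1 [ 0.2522 -0.5985  0.2302] [[0.922, 0.388, -0.001], [0.388, -0.922, 0.002], [0.0, -0.002, -1.0]] [-0.3  0.2 -0.4] 1.001
d [ 32.99 -21.27  18.96] a [-0.    -0.003 -2.926] j [-72.   7.  95.  -0.  78.  -5.]
```

View pics/m2.png

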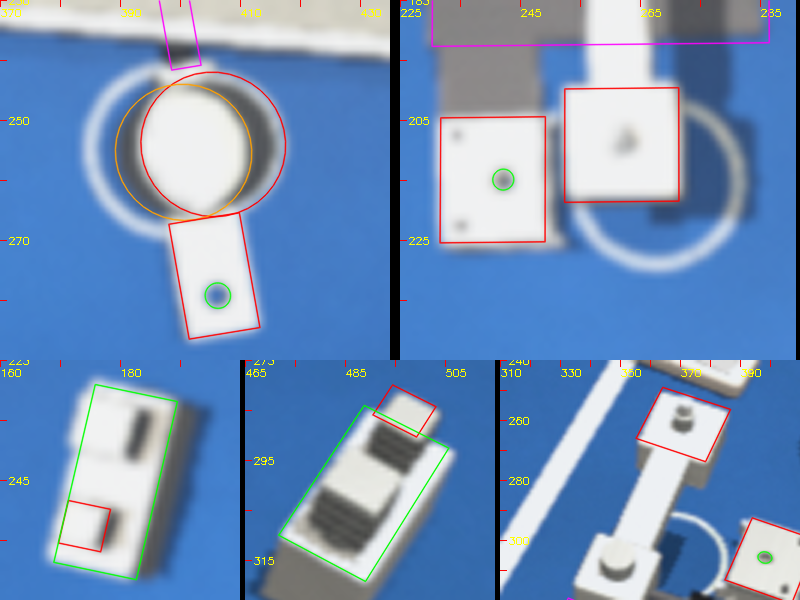

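```bash
python3 -m inch '[{"dx":5,"dy":-3,"az":-0.18,"fingers":1},{"dx":10,"dy":-6,"az":-0.36},{"dx":15,"dy":-9,"az":-0.54},{"dx":20,"dy":-12.5,"az":-0.72},{"dx":25,"dy":-16,"az":-0.9},{"dx":29,"dy":-18.5,"az":-1.08},{"dx":32,"dy":-20.5,"az":-1.26},{"dx":33,"dy":-21.3,"az":-1.44},{"dx":33,"dy":-21.3,"az":-1.62},{"dx":33,"dy":-21.3,"az":-1.8},{"dx":33,"dy":-21.3,"az":-1.98},{"dx":33,"dy":-21.3,"dz":2,"az":-2.16},{"dx":33,"dy":-21.3,"dz":4,"az":-2.34},{"dx":33,"dy":-21.3,"dz":6,"az":-2.52},{"dx":33,"dy":-21.3,"dz":8,"az":-2.7},{"dx":33,"dy":-21.3,"dz":9,"az":-2.84},{"dx":33,"dy":-21.3,"dz":9,"az":-2.926},{"dx":33,"dy":-21.3,"dz":9,"az":-2.926}]' 60
python3 - <<'E'
from h import *
to((.4735,-.273,.041),100.5)
E
```

```text
0.1 [ 0.2522 -0.5985  0.2302] [[0.922, 0.388, -0.001], [0.388, -0.922, 0.002], [0.0, -0.002, -1.0]] [-0.3  0.2 -0.4] 1.001
d [ 33.03 -21.36  18.96] a [-0.    -0.003 -2.926] j [-72.   7.  95.  -0.  78.  -5.]invalid input at $[0]: expected keys dx, dy, dz, ax, ay, az, fingers
```

```bash
python3 -m inch '[{"dx":5,"dy":-3,"dz":0,"ax":0,"ay":0,"az":-0.18,"fingers":1},{"dx":10,"dy":-6,"dz":0,"ax":0,"ay":0,"az":-0.36,"fingers":1},{"dx":15,"dy":-9,"dz":0,"ax":0,"ay":0,"az":-0.54,"fingers":1},{"dx":20,"dy":-12.5,"dz":0,"ax":0,"ay":0,"az":-0.72,"fingers":1},{"dx":25,"dy":-16,"dz":0,"ax":0,"ay":0,"az":-0.9,"fingers":1},{"dx":29,"dy":-18.5,"dz":0,"ax":0,"ay":0,"az":-1.08,"fingers":1},{"dx":32,"dy":-20.5,"dz":0,"ax":0,"ay":0,"az":-1.26,"fingers":1},{"dx":33,"dy":-21.3,"dz":0,"ax":0,"ay":0,"az":-1.44,"fingers":1},{"dx":33,"dy":-21.3,"dz":0,"ax":0,"ay":0,"az":-1.62,"fingers":1},{"dx":33,"dy":-21.3,"dz":0,"ax":0,"ay":0,"az":-1.8,"fingers":1},{"dx":33,"dy":-21.3,"dz":0,"ax":0,"ay":0,"az":-1.98,"fingers":1},{"dx":33,"dy":-21.3,"dz":2,"ax":0,"ay":0,"az":-2.16,"fingers":1},{"dx":33,"dy":-21.3,"dz":4,"ax":0,"ay":0,"az":-2.34,"fingers":1},{"dx":33,"dy":-21.3,"dz":6,"ax":0,"ay":0,"az":-2.52,"fingers":1},{"dx":33,"dy":-21.3,"dz":8,"ax":0,"ay":0,"az":-2.7,"fingers":1},{"dx":33,"dy":-21.3,"dz":9,"ax":0,"ay":0,"az":-2.84,"fingers":1},{"dx":33,"dy":-21.3,"dz":9,"ax":0,"ay":0,"az":-2.926,"fingers":1},{"dx":33,"dy":-21.3,"dz":9,"ax":0,"ay":0,"az":-2.926,"fingers":1}]' 60
python3 - <<'E'
from h import *
to((.4735,-.273,.041),100.5)
i=grab("top");j=grab("scene")
a=crop(i,350,200,110,100,4);b=crop(j,190,150,100,110,3)
M=np.zeros((400,740,3),np.uint8);M[:,:440]=a;M[:330,440:740]=b
cv2.imwrite("pics/m3.png",M)
E
```

```text
time: 2.35
eef_pos: [0.4734, -0.2743, 0.1407]
ee_rot: [[-0.983, -0.181, -0.001], [-0.181, 0.983, 0.001], [0.001, 0.001, -1.0]]
ft_force: [0.3, -0.0, -0.7]
gripper_width: 1.003
2.35 [ 0.4734 -0.2743  0.1407] [[-0.983, -0.181, -0.001], [-0.181, 0.983, 0.001], [0.001, 0.001, -1.0]] [ 0.3 -0.  -0.7] 1.003
d [-0.04  0.12  9.97] a [ 0.001 -0.001 -0.001] j [ -36.   -2.  113.    0.   69. -136.]
```

View pics/m3.png

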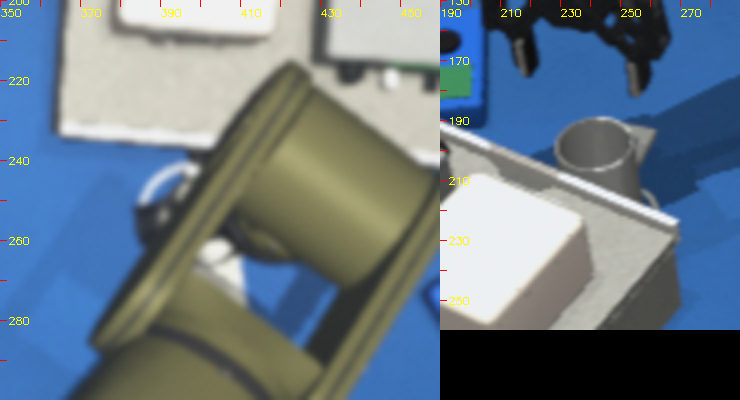

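```bash
python3 - <<'E'
from h import *
for p in((597,145),(553,148),(638,143)): print(ray("scene",190+(p[0]-440)/3-.33,150+p[1]/3-.33,.085).round(4))
print(proj("scene",(.4735,-.273,.085)), proj("scene",(.4735,-.266,.085)))
E
```

```text
[ 0.4735 -0.2693  0.085 ]
[ 0.4921 -0.3003  0.085 ]
[ 0.4569 -0.2398  0.085 ]
[240.7231576  197.56355399] [243.13308437 198.39817267]
```

```bash
python3 -m inch '[{"dx":0,"dy":0.3,"dz":3,"ax":0,"ay":0,"az":0,"fingers":1},{"dx":0,"dy":0.3,"dz":5,"ax":0,"ay":0,"az":0,"fingers":1},{"dx":0,"dy":0.3,"dz":7,"ax":0,"ay":0,"az":0,"fingers":1},{"dx":0,"dy":0.3,"dz":9,"ax":0,"ay":0,"az":0,"fingers":1},{"dx":0,"dy":0.3,"dz":10,"ax":0,"ay":0,"az":0,"fingers":1},{"dx":0,"dy":0.3,"dz":10,"ax":0,"ay":0,"az":0,"fingers":1},{"dx":0,"dy":0.3,"dz":10,"ax":0,"ay":0,"az":0,"fingers":0.8},{"dx":0,"dy":0.3,"dz":10,"ax":0,"ay":0,"az":0,"fingers":0.7},{"dx":0,"dy":0.3,"dz":10,"ax":0,"ay":0,"az":0,"fingers":0.6},{"dx":0,"dy":0.3,"dz":10,"ax":0,"ay":0,"az":0,"fingers":0.6},{"dx":0,"dy":0.3,"dz":10,"ax":0,"ay":0,"az":0,"fingers":0.6}]' 40
python3 - <<'E'
from h import *
to((.4,-.25,.041),100.5)
E
```

```text
time: 3.82
eef_pos: [0.4743, -0.2728, 0.043]
ee_rot: [[-0.983, -0.182, 0.003], [-0.182, 0.983, -0.003], [-0.002, -0.003, -1.0]]
ft_force: [-0.5, -2.8, 6.1]
gripper_width: 0.775
3.83 [ 0.4743 -0.2728  0.043 ] [[-0.983, -0.182, 0.003], [-0.182, 0.983, -0.003], [-0.002, -0.003, -1.0]] [-0.5 -2.8  6.1] 0.775
d [6.89 3.6  0.18] a [-0.003  0.002 -0.   ] j [ -36.    5.  116.   -0.   58. -136.]
```

```bash
python3 -m inch '[{"dx":0.8,"dy":0.4,"dz":0,"ax":0,"ay":0,"az":0,"fingers":0.6},{"dx":2.4,"dy":1.2,"dz":0,"ax":0,"ay":0,"az":0,"fingers":0.6},{"dx":4.2,"dy":2.2,"dz":0,"ax":0,"ay":0,"az":0,"fingers":0.6},{"dx":5.8,"dy":3.0,"dz":0,"ax":0,"ay":0,"az":0,"fingers":0.6},{"dx":6.9,"dy":3.6,"dz":0,"ax":0,"ay":0,"az":0.05,"fingers":0.6},{"dx":6.7,"dy":4.2,"dz":0,"ax":0,"ay":0,"az":0.16,"fingers":0.6},{"dx":6.4,"dy":4.9,"dz":0,"ax":0,"ay":0,"az":0.29,"fingers":0.6},{"dx":6.1,"dy":5.6,"dz":0,"ax":0,"ay":0,"az":0.42,"fingers":0.6},{"dx":5.8,"dy":6.4,"dz":0,"ax":0,"ay":0,"az":0.55,"fingers":0.6},{"dx":5.5,"dy":7.2,"dz":0,"ax":0,"ay":0,"az":0.68,"fingers":0.6},{"dx":5.2,"dy":8.0,"dz":0,"ax":0,"ay":0,"az":0.81,"fingers":0.6},{"dx":4.9,"dy":8.8,"dz":0,"ax":0,"ay":0,"az":0.94,"fingers":0.6},{"dx":4.6,"dy":9.6,"dz":0,"ax":0,"ay":0,"az":1.07,"fingers":0.6},{"dx":4.2,"dy":10.4,"dz":0,"ax":0,"ay":0,"az":1.2,"fingers":0.6},{"dx":3.9,"dy":11.1,"dz":0,"ax":0,"ay":0,"az":1.33,"fingers":0.6},{"dx":3.6,"dy":11.8,"dz":0,"ax":0,"ay":0,"az":1.46,"fingers":0.6},{"dx":3.4,"dy":12.4,"dz":0,"ax":0,"ay":0,"az":1.58,"fingers":0.6},{"dx":3.2,"dy":12.9,"dz":0,"ax":0,"ay":0,"az":1.68,"fingers":0.6},{"dx":3.1,"dy":13.1,"dz":0,"ax":0,"ay":0,"az":1.72,"fingers":0.6},{"dx":3.1,"dy":13.1,"dz":0,"ax":0,"ay":0,"az":1.72,"fingers":0.6}]' 40
python3 - <<'E'
from h import *
to((.58,.01,.041),1.8)
i=grab("top");j=grab("scene")
M=np.zeros((600,800,3),np.uint8);M[:360,:800]=crop(i,230,190,200,90,4);M[360:600,:800]=cv2.resize(j[120:264,160:640],(800,240))
cv2.imwrite("pics/m4.png",M)
E
```

```text
time: 6.32
eef_pos: [0.4191, -0.1498, 0.043]
ee_rot: [[-0.035, 0.999, 0.0], [0.999, 0.035, -0.003], [-0.003, 0.0, -1.0]]
ft_force: [-2.3, -6.6, 10.6]
gripper_width: 0.773
6.33 [ 0.4191 -0.1498  0.043 ] [[-0.035, 0.999, 0.0], [0.999, 0.035, -0.003], [-0.003, 0.0, -1.0]] [-2.3 -6.6 10.6] 0.773
d [15.41 16.64  0.15] a [0.    0.003 0.004] j [-26.  -8. 129.  -0.  59. -28.]
```

View pics/m4.png

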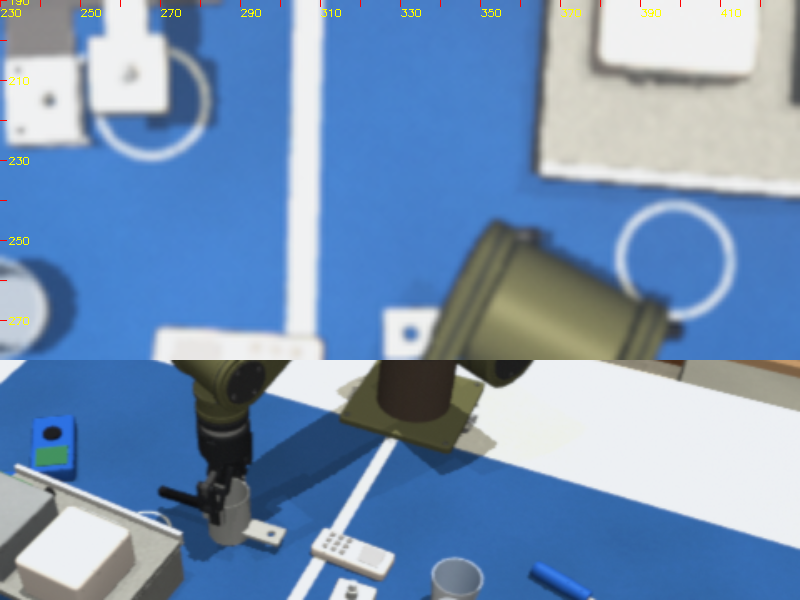

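```bash
python3 -m inch '[{"dx":1,"dy":0.6,"dz":0,"ax":0,"ay":0,"az":0,"fingers":0.6},{"dx":2.6,"dy":1.5,"dz":0,"ax":0,"ay":0,"az":0,"fingers":0.6},{"dx":4.2,"dy":2.4,"dz":0,"ax":0,"ay":0,"az":0,"fingers":0.6},{"dx":5.8,"dy":3.3,"dz":0,"ax":0,"ay":0,"az":0,"fingers":0.6},{"dx":7.4,"dy":4.2,"dz":0,"ax":0,"ay":0,"az":0,"fingers":0.6},{"dx":9,"dy":5.1,"dz":0,"ax":0,"ay":0,"az":0,"fingers":0.6},{"dx":10.5,"dy":5.9,"dz":0,"ax":0,"ay":0,"az":0,"fingers":0.6},{"dx":11.8,"dy":6.9,"dz":0,"ax":0,"ay":0,"az":0,"fingers":0.6},{"dx":12.6,"dy":8.4,"dz":0,"ax":0,"ay":0,"az":0,"fingers":0.6},{"dx":13.2,"dy":10,"dz":0,"ax":0,"ay":0,"az":0,"fingers":0.6},{"dx":13.8,"dy":11.6,"dz":0,"ax":0,"ay":0,"az":0,"fingers":0.6},{"dx":14.4,"dy":13.2,"dz":0,"ax":0,"ay":0,"az":0,"fingers":0.6},{"dx":14.9,"dy":14.7,"dz":0,"ax":0,"ay":0,"az":0,"fingers":0.6},{"dx":15.3,"dy":16,"dz":0,"ax":0,"ay":0,"az":0.004,"fingers":0.6},{"dx":15.4,"dy":16.6,"dz":0,"ax":0,"ay":0,"az":0.004,"fingers":0.6},{"dx":15.4,"dy":16.6,"dz":0,"ax":0,"ay":0,"az":0.004,"fingers":0.6},{"dx":15.4,"dy":16.6,"dz":0,"ax":0,"ay":0,"az":0.004,"fingers":0.6}]' 40
python3 - <<'E'
from h import *
to((.5825,-.07,.023),1.8)
E
```

```text
time: 8.55
eef_pos: [0.5784, 0.0108, 0.043]
ee_rot: [[-0.03, 1.0, -0.003], [1.0, 0.03, -0.001], [-0.0, -0.003, -1.0]]
ft_force: [-7.5, -1.4, 14.8]
gripper_width: 0.774
8.55 [0.5784 0.0108 0.043 ] [[-0.03, 1.0, -0.003], [1.0, 0.03, -0.001], [-0.0, -0.003, -1.0]] [-7.5 -1.4 14.8] 0.774
d [-8.09  0.17  2.  ] a [-0.003  0.    -0.001] j [ -4.   9. 112.  -0.  59.  -6.]
```

```bash
python3 -m inch '[{"dx":0,"dy":0,"dz":0,"ax":0,"ay":0,"az":0,"fingers":1},{"dx":0,"dy":0,"dz":0,"ax":0,"ay":0,"az":0,"fingers":1},{"dx":0,"dy":0,"dz":0,"ax":0,"ay":0,"az":0,"fingers":1},{"dx":0,"dy":0,"dz":0,"ax":0,"ay":0,"az":0,"fingers":1},{"dx":0,"dy":0,"dz":-2,"ax":0,"ay":0,"az":0,"fingers":1},{"dx":0,"dy":0,"dz":-4.5,"ax":0,"ay":0,"az":0,"fingers":1},{"dx":0,"dy":0,"dz":-7,"ax":0,"ay":0,"az":0,"fingers":1},{"dx":-1,"dy":0,"dz":-7.5,"ax":0,"ay":0,"az":0,"fingers":1},{"dx":-4,"dy":0,"dz":-7.5,"ax":0,"ay":0,"az":0,"fingers":1},{"dx":-7,"dy":0,"dz":-7.5,"ax":0,"ay":0,"az":0,"fingers":1},{"dx":-8.2,"dy":0,"dz":-7,"ax":0,"ay":0,"az":0,"fingers":1},{"dx":-8.2,"dy":0,"dz":-6,"ax":0,"ay":0,"az":0,"fingers":1}]'
python3 - <<'E'
from h import *
S()
i=grab("top");j=grab("scene")
M=np.zeros((600,800,3),np.uint8);M[:360,:400]=crop(i,230,190,100,90,4);M[:360,400:800]=crop(j,270,170,100,90,4)
cv2.imwrite("pics/m5.png",M[:360])
E
```

```text
time: 10.05
eef_pos: [0.582, -0.0715, 0.1009]
ee_rot: [[-0.028, 1.0, 0.0], [1.0, 0.028, 0.0], [0.0, 0.0, -1.0]]
ft_force: [0.2, -0.3, -1.0]
gripper_width: 0.997
10.05 [ 0.582  -0.0715  0.1009] [[-0.028, 1.0, 0.0], [1.0, 0.028, 0.0], [0.0, 0.0, -1.0]] [ 0.2 -0.3 -1. ] 0.997
```

View pics/m5.png

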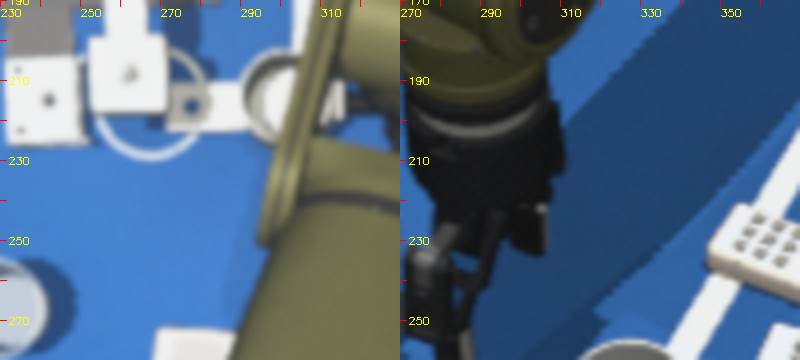

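```bash
python3 -c "
from h import *
print(ray('top',230+191/4-.4,190+107/4-.4,.025))"
python3 -m inch '[{"dx":0,"dy":0,"dz":2,"ax":0,"ay":0,"az":0,"fingers":1},{"dx":0,"dy":0,"dz":4,"ax":0,"ay":0,"az":0,"fingers":1},{"dx":0,"dy":0,"dz":6,"ax":0,"ay":0,"az":0,"fingers":1},{"dx":0,"dy":0,"dz":7.5,"ax":0,"ay":0,"az":0,"fingers":1},{"dx":0,"dy":0,"dz":7.8,"ax":0,"ay":0,"az":0,"fingers":0.8},{"dx":0,"dy":0,"dz":7.8,"ax":0,"ay":0,"az":0,"fingers":0.6},{"dx":0,"dy":0,"dz":7.8,"ax":0,"ay":0,"az":0,"fingers":0.4},{"dx":0,"dy":0,"dz":7.8,"ax":0,"ay":0,"az":0,"fingers":0.2},{"dx":0,"dy":0,"dz":7.8,"ax":0,"ay":0,"az":0,"fingers":0.05},{"dx":0,"dy":0,"dz":7.8,"ax":0,"ay":0,"az":0,"fingers":0.05},{"dx":0,"dy":0,"dz":7.8,"ax":0,"ay":0,"az":0,"fingers":0.05}]' 50
```

```text
[0.57566942 0.08399634 0.025     ]
time: 11.52
eef_pos: [0.5824, -0.0711, 0.024]
ee_rot: [[-0.03, 1.0, 0.001], [1.0, 0.03, -0.0], [-0.0, 0.001, -1.0]]
ft_force: [-1.9, -1.0, 5.0]
gripper_width: 0.152
```

```bash
python3 -m inch '[{"dx":0,"dy":0,"dz":-0.05,"ax":0,"ay":0,"az":0,"fingers":0.05},{"dx":0.6,"dy":0.1,"dz":-0.05,"ax":0,"ay":0,"az":0,"fingers":0.05},{"dx":1.5,"dy":0.25,"dz":-0.05,"ax":0,"ay":0,"az":0,"fingers":0.05},{"dx":2.5,"dy":0.4,"dz":-0.05,"ax":0,"ay":0,"az":0,"fingers":0.05},{"dx":3.5,"dy":0.44,"dz":-0.05,"ax":0,"ay":0,"az":0,"fingers":0.05},{"dx":4.5,"dy":0.44,"dz":-0.05,"ax":0,"ay":0,"az":0,"fingers":0.05},{"dx":5.2,"dy":0.44,"dz":-0.05,"ax":0,"ay":0,"az":0,"fingers":0.05},{"dx":5.2,"dy":0.44,"dz":-0.05,"ax":0,"ay":0,"az":0,"fingers":0.05}]'
python3 - <<'E'
from h import *
S()
i=grab("top");j=grab("scene")
M=np.zeros((360,800,3),np.uint8);M[:,:400]=crop(i,235,185,66,60,6)[:,:396].copy() if 0 else cv2.resize(crop(i,230,185,66,60,6),(400,360));M[:,400:800]=crop(j,300,220,100,90,4)
cv2.imwrite("pics/m6.png",M)
E
```

```text
time: 12.52
eef_pos: [0.5851, -0.0174, 0.024]
ee_rot: [[-0.03, 1.0, 0.001], [1.0, 0.03, 0.001], [0.001, 0.001, -1.0]]
ft_force: [0.9, -1.4, 4.2]
gripper_width: 0.152
12.53 [ 0.5851 -0.0174  0.024 ] [[-0.03, 1.0, 0.001], [1.0, 0.03, 0.001], [0.001, 0.001, -1.0]] [ 0.9 -1.4  4.2] 0.152
```

View pics/m6.png

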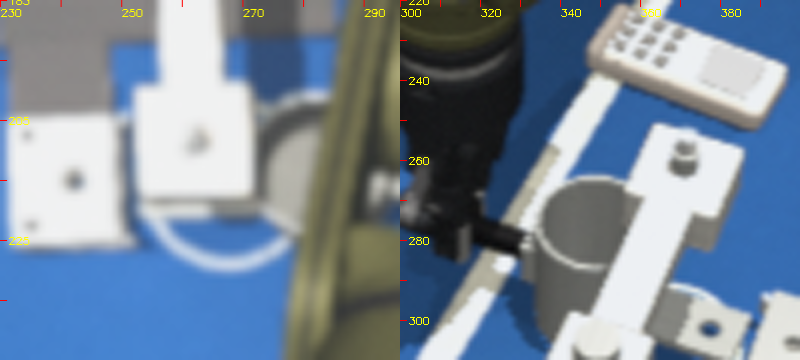

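```bash
python3 -c "
from h import *
print(ray('scene',300+309/4-.4,220+327/4-.4,.025).round(4))
print('near lug edge',ray('top',230+170/6.06-.4,185+215/6-.4,.025).round(4))"
```

```text
[0.5784 0.1372 0.025 ]
near lug edge [0.5626 0.1404 0.025 ]
```

```bash
python3 -m inch '[{"dx":0.8,"dy":0,"dz":0,"ax":0,"ay":0,"az":0,"fingers":0.05},{"dx":1.6,"dy":0,"dz":0,"ax":0,"ay":0,"az":0,"fingers":0.05},{"dx":2.4,"dy":0,"dz":0,"ax":0,"ay":0,"az":0,"fingers":0.05},{"dx":3.2,"dy":0,"dz":0,"ax":0,"ay":0,"az":0,"fingers":0.05},{"dx":3.8,"dy":0,"dz":0,"ax":0,"ay":0,"az":0,"fingers":0.05},{"dx":4.2,"dy":0,"dz":0,"ax":0,"ay":0,"az":0,"fingers":0.05},{"dx":4.2,"dy":0,"dz":0,"ax":0,"ay":0,"az":0,"fingers":0.05}]'
```

```text
time: 13.5
eef_pos: [0.5838, 0.023, 0.0241]
ee_rot: [[-0.03, 1.0, 0.0], [1.0, 0.03, -0.001], [-0.001, 0.0, -1.0]]
ft_force: [0.6, -2.9, 5.8]
gripper_width: 0.155
```

```bash
python3 -m inch '[{"dx":0.2,"dy":0,"dz":0,"ax":0,"ay":0,"az":0,"fingers":0.05},{"dx":0.4,"dy":0,"dz":0,"ax":0,"ay":0,"az":0,"fingers":0.05},{"dx":0.6,"dy":0,"dz":0,"ax":0,"ay":0,"az":0,"fingers":0.05},{"dx":0.7,"dy":0,"dz":0,"ax":0,"ay":0,"az":0,"fingers":0.05},{"dx":0.7,"dy":0,"dz":0,"ax":0,"ay":0,"az":0,"fingers":0.05}]'
python3 -m inch '[{"dx":0.1,"dy":0,"dz":0,"ax":0,"ay":0,"az":0,"fingers":0.05},{"dx":0.2,"dy":0,"dz":0,"ax":0,"ay":0,"az":0,"fingers":0.05},{"dx":0.2,"dy":0,"dz":0,"ax":0,"ay":0,"az":0,"fingers":0.05}]'
```

```text
time: 14.12
eef_pos: [0.5836, 0.0296, 0.0242]
ee_rot: [[-0.03, 1.0, 0.0], [1.0, 0.03, -0.001], [-0.001, 0.0, -1.0]]
ft_force: [-0.0, -4.6, 6.3]
gripper_width: 0.151
time: 14.5
eef_pos: [0.5837, 0.0306, 0.0242]
ee_rot: [[-0.03, 1.0, 0.001], [1.0, 0.03, -0.003], [-0.003, 0.0, -1.0]]
ft_force: [0.9, -8.6, 6.3]
gripper_width: 0.152
```

```bash
python3 -m inch '[{"dx":0.1,"dy":0,"dz":0,"ax":0,"ay":0,"az":0,"fingers":0.05},{"dx":0.15,"dy":0,"dz":0,"ax":0,"ay":0,"az":0,"fingers":0.05},{"dx":0.15,"dy":0,"dz":0,"ax":0,"ay":0,"az":0,"fingers":0.05}]'
```

```text
time: 14.88
eef_pos: [0.5837, 0.0307, 0.0242]
ee_rot: [[-0.031, 1.0, 0.001], [1.0, 0.031, -0.006], [-0.006, 0.0, -1.0]]
ft_force: [0.4, -14.1, 5.5]
gripper_width: 0.154
```

```bash
python3 -m inch '[{"dx":-0.15,"dy":0,"dz":0,"ax":0,"ay":0,"az":0,"fingers":0.05},{"dx":-0.15,"dy":0,"dz":0,"ax":0,"ay":0,"az":0,"fingers":0.3},{"dx":-0.15,"dy":0,"dz":0,"ax":0,"ay":0,"az":0,"fingers":0.5},{"dx":-0.15,"dy":0,"dz":0,"ax":0,"ay":0,"az":0,"fingers":0.5},{"dx":-0.15,"dy":0,"dz":-1,"ax":0,"ay":0,"az":0,"fingers":0.5},{"dx":-0.15,"dy":0,"dz":-3,"ax":0,"ay":0,"az":0,"fingers":0.5},{"dx":-0.15,"dy":0,"dz":-6,"ax":0,"ay":0,"az":0,"fingers":0.6},{"dx":-0.15,"dy":0,"dz":-10,"ax":0,"ay":0,"az":0,"fingers":0.8},{"dx":-0.15,"dy":0,"dz":-15,"ax":0,"ay":0,"az":0,"fingers":0.8},{"dx":-0.15,"dy":0,"dz":-20,"ax":0,"ay":0,"az":0,"fingers":0.8},{"dx":-0.15,"dy":0,"dz":-22,"ax":0,"ay":0,"az":0,"fingers":0.8},{"dx":-0.15,"dy":0,"dz":-22,"ax":0,"ay":0,"az":0,"fingers":0.8}]'
python3 - <<'E'
from h import *
to((.4637,.3635,.13),79.5)
E
```

```text
time: 16.38
eef_pos: [0.5841, 0.0322, 0.2463]
ee_rot: [[-0.03, 1.0, 0.004], [1.0, 0.03, -0.0], [-0.0, 0.004, -1.0]]
ft_force: [-0.5, -0.3, -0.0]
gripper_width: 0.8
16.38 [0.5841 0.0322 0.2463] [[-0.03, 1.0, 0.004], [1.0, 0.03, -0.0], [-0.0, 0.004, -1.0]] [-0.5 -0.3 -0. ] 0.8
d [ 33.48 -11.09  11.57] a [ 0.003  0.003 -1.357] j [ -2.  -2. 102.   0.  79.  -4.]
```

```bash
python3 -m inch '[{"dx":4,"dy":-1.3,"dz":0,"ax":0,"ay":0,"az":-0.17,"fingers":0.8},{"dx":9,"dy":-3,"dz":0,"ax":0,"ay":0,"az":-0.34,"fingers":0.8},{"dx":14,"dy":-4.7,"dz":0,"ax":0,"ay":0,"az":-0.51,"fingers":0.8},{"dx":19,"dy":-6.3,"dz":0,"ax":0,"ay":0,"az":-0.68,"fingers":0.8},{"dx":24,"dy":-8,"dz":0,"ax":0,"ay":0,"az":-0.85,"fingers":0.8},{"dx":29,"dy":-9.5,"dz":2,"ax":0,"ay":0,"az":-1.02,"fingers":0.8},{"dx":32,"dy":-10.5,"dz":5,"ax":0,"ay":0,"az":-1.19,"fingers":0.8},{"dx":33.5,"dy":-11,"dz":8,"ax":0,"ay":0,"az":-1.3,"fingers":0.8},{"dx":33.5,"dy":-11,"dz":10.5,"ax":0,"ay":0,"az":-1.357,"fingers":0.8},{"dx":33.5,"dy":-11,"dz":11.5,"ax":0,"ay":0,"az":-1.357,"fingers":0.8},{"dx":33.5,"dy":-11,"dz":11.5,"ax":0,"ay":0,"az":-1.357,"fingers":0.8}]'
python3 - <<'E'
from h import *
to((.465,.3635,.048),79.5)
i=grab("top");j=grab("scene")
M=np.zeros((480,800,3),np.uint8)
M[:360,:400]=cv2.resize(crop(i,230,185,66,60,6),(400,360))
a=crop(j,350,250,66,60,6)[:,:396];M[:360,400:796]=a
cv2.imwrite("pics/m7.png",M[:360])
cv2.imwrite("pics/full7.png",j)
E
```

```text
time: 17.75
eef_pos: [0.4623, 0.3629, 0.1268]
ee_rot: [[-0.983, 0.184, -0.003], [0.184, 0.983, -0.002], [0.003, -0.003, -1.0]]
ft_force: [-0.4, 0.4, -0.4]
gripper_width: 0.802
17.75 [0.4623 0.3629 0.1268] [[-0.983, 0.184, -0.003], [0.184, 0.983, -0.002], [0.003, -0.003, -1.0]] [-0.4  0.4 -0.4] 0.802
d [-0.27  0.13  7.88] a [-0.003 -0.003 -0.002] j [ 33.   4. 108.   0.  68. -47.]
```

View pics/m7.png

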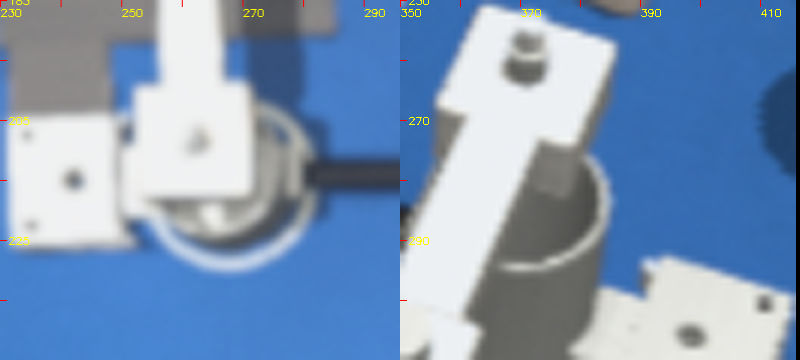

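```bash
python3 -m inch '[{"dx":-0.27,"dy":0.1,"dz":2,"ax":0,"ay":0,"az":0,"fingers":0.8},{"dx":-0.27,"dy":0.1,"dz":4.5,"ax":0,"ay":0,"az":0,"fingers":0.8},{"dx":-0.27,"dy":0.1,"dz":6.5,"ax":0,"ay":0,"az":0,"fingers":0.8},{"dx":-0.27,"dy":0.1,"dz":7.8,"ax":0,"ay":0,"az":0,"fingers":0.7},{"dx":-0.27,"dy":0.1,"dz":7.8,"ax":0,"ay":0,"az":0,"fingers":0.5},{"dx":-0.27,"dy":0.1,"dz":7.8,"ax":0,"ay":0,"az":0,"fingers":0.3},{"dx":-0.27,"dy":0.1,"dz":7.8,"ax":0,"ay":0,"az":0,"fingers":0.1},{"dx":-0.27,"dy":0.1,"dz":7.8,"ax":0,"ay":0,"az":0,"fingers":0.1},{"dx":-0.27,"dy":0.1,"dz":7.8,"ax":0,"ay":0,"az":0,"fingers":0.1}]' 40
python3 - <<'E'
from h import *
S()
print(ray('scene',350+292/6-.4,250+336/6-.4,.038).round(4),ray('top',230+74/6.06-.4,185+180/6-.4,.038).round(4))
E
```

```text
time: 18.98
eef_pos: [0.4669, 0.3648, 0.052]
ee_rot: [[-0.983, 0.183, 0.002], [0.183, 0.983, 0.001], [-0.002, 0.002, -1.0]]
ft_force: [0.2, 0.2, 3.6]
gripper_width: 0.226
18.98 [0.4669 0.3648 0.052 ] [[-0.983, 0.183, 0.002], [0.183, 0.983, 0.001], [-0.002, 0.002, -1.0]] [0.2 0.2 3.6] 0.226
[0.5777 0.1861 0.038 ] [0.577  0.1847 0.038 ]
```

```bash
python3 -m inch '[{"dx":0,"dy":0,"dz":-1.5,"ax":0,"ay":0,"az":0,"fingers":0.1},{"dx":0,"dy":0,"dz":-3.5,"ax":0,"ay":0,"az":0,"fingers":0.1},{"dx":0,"dy":0,"dz":-6,"ax":0,"ay":0,"az":0,"fingers":0.1},{"dx":0,"dy":0,"dz":-8,"ax":0,"ay":0,"az":0,"fingers":0.1},{"dx":0,"dy":0,"dz":-8,"ax":0,"ay":0,"az":0,"fingers":0.1}]'
python3 - <<'E'
from h import *
to((.5773,.1854,.09),1.8)
E
```

```text
time: 19.6
eef_pos: [0.4674, 0.3651, 0.1339]
ee_rot: [[-0.983, 0.183, 0.004], [0.183, 0.983, 0.003], [-0.003, 0.003, -1.0]]
ft_force: [0.9, -0.6, -0.4]
gripper_width: 0.223
19.6 [0.4674 0.3651 0.1339] [[-0.983, 0.183, 0.004], [0.183, 0.983, 0.003], [-0.003, 0.003, -1.0]] [ 0.9 -0.6 -0.4] 0.223
d [-14.07 -15.68   4.39] a [5.000e-03 1.000e-03 1.356e+00] j [ 33.   4. 107.   0.  68. -47.]
```

```bash
python3 -m inch '[{"dx":-2,"dy":-2.3,"dz":0,"ax":0,"ay":0,"az":0.15,"fingers":0.1},{"dx":-4.5,"dy":-5,"dz":0,"ax":0,"ay":0,"az":0.32,"fingers":0.1},{"dx":-7.5,"dy":-8.3,"dz":0,"ax":0,"ay":0,"az":0.49,"fingers":0.1},{"dx":-10.5,"dy":-11.6,"dz":0,"ax":0,"ay":0,"az":0.66,"fingers":0.1},{"dx":-12.8,"dy":-14.2,"dz":0,"ax":0,"ay":0,"az":0.83,"fingers":0.1},{"dx":-14.07,"dy":-15.68,"dz":0,"ax":0,"ay":0,"az":1.0,"fingers":0.1},{"dx":-14.07,"dy":-15.68,"dz":0,"ax":0,"ay":0,"az":1.17,"fingers":0.1},{"dx":-14.07,"dy":-15.68,"dz":1,"ax":0,"ay":0,"az":1.3,"fingers":0.1},{"dx":-14.07,"dy":-15.68,"dz":2.5,"ax":0,"ay":0,"az":1.356,"fingers":0.1},{"dx":-14.07,"dy":-15.68,"dz":3.9,"ax":0,"ay":0,"az":1.356,"fingers":0.1},{"dx":-14.07,"dy":-15.68,"dz":3.9,"ax":0,"ay":0,"az":1.356,"fingers":0.1},{"dx":-14.07,"dy":-15.68,"dz":3.9,"ax":0,"ay":0,"az":1.356,"fingers":0.1}]'
python3 - <<'E'
from h import *
to((.5773,.1854,.095),1.8)
j=grab("scene");i=grab("top")
c=crop(j,360,250,66,60,9)
M=np.zeros((540,800,3),np.uint8);M[:,:594]=c;M[:200,600:800]=cv2.resize(i[175:245,205:275],(200,200))
cv2.imwrite("pics/m8.png",M)
E
```

```text
time: 21.1
eef_pos: [0.5759, 0.1845, 0.0919]
ee_rot: [[-0.032, 1.0, 0.0], [1.0, 0.032, 0.0], [0.0, 0.0, -1.0]]
ft_force: [0.1, -0.1, 0.2]
gripper_width: 0.228
21.1 [0.5759 0.1845 0.0919] [[-0.032, 1.0, 0.0], [1.0, 0.032, 0.0], [0.0, 0.0, -1.0]] [ 0.1 -0.1  0.2] 0.228
d [ 0.09  0.14 -0.31] a [ 0. -0.  0.] j [ 13.   9. 107.   0.  64.  11.]
```

View pics/m8.png

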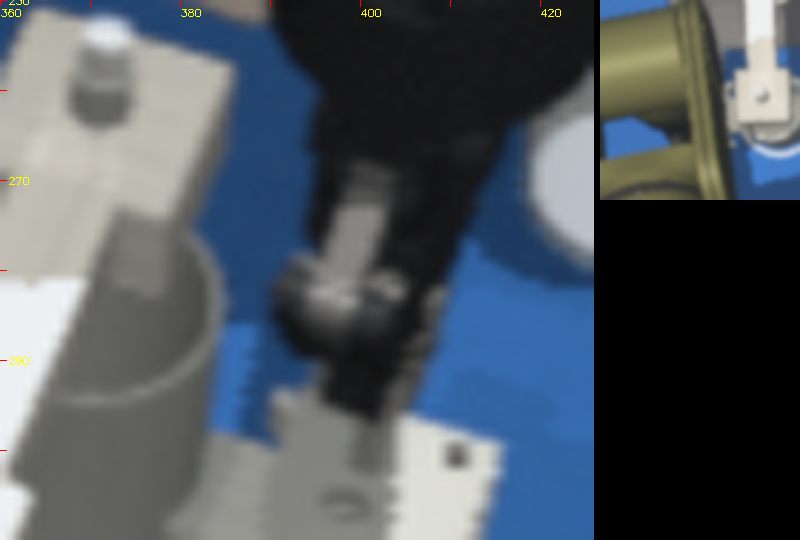

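```bash
python3 - <<'E'
from h import *
u=lambda x,y:(360+x/9-.44,250+y/9-.44)
for y in(463,468,474): print(ray('scene',*u(373,y),.051).round(4))
h=ray('scene',*u(347,503),.038);print(h.round(4))
q=proj('scene',(h[0],h[1],.051));print("want tip disp",(q+.44-[360,250])*9, "axis at z .085",(proj('scene',(h[0],h[1],.085))+.44-[360,250])*9)
print("tcp pin tip would be",(proj('scene',(.5759,.1845,.051))+.44-[360,250])*9)
E
```

```text
[0.5729 0.1893 0.051 ]
[0.5743 0.1898 0.051 ]
[0.576  0.1904 0.051 ]
[0.5775 0.1857 0.038 ]
want tip disp [352.15084637 471.70448586] axis at z .085 [366.03584877 387.34198352]
tcp pin tip would be [349.84340971 465.08178932]
```

```bash
python3 -m inch '[{"dx":-0.2,"dy":0.1,"dz":0,"ax":0,"ay":0,"az":0,"fingers":0.1},{"dx":-0.43,"dy":0.2,"dz":0.4,"ax":0,"ay":0,"az":0,"fingers":0.1},{"dx":-0.43,"dy":0.2,"dz":0.7,"ax":0,"ay":0,"az":0,"fingers":0.1},{"dx":-0.43,"dy":0.2,"dz":0.7,"ax":0,"ay":0,"az":0,"fingers":0.1}]'
python3 - <<'E'
from h import *
S()
j=grab("scene")
c=crop(j,380,280,40,40,14)
cv2.imwrite("pics/m9.png",c)
u=lambda p:(p+.46-[380,280])*14
for z in(.038,.044):
  for p in((.5775,.1857),(.578,.1802)): print(z,p,u(proj('scene',(*p,z))).round(0))
E
```

```text
time: 21.7
eef_pos: [0.5776, 0.18, 0.0842]
ee_rot: [[-0.031, 1.0, -0.001], [1.0, 0.031, -0.0], [-0.0, -0.001, -1.0]]
ft_force: [0.0, 0.4, -1.2]
gripper_width: 0.23
21.7 [0.5776 0.18   0.0842] [[-0.031, 1.0, -0.001], [1.0, 0.031, -0.0], [-0.0, -0.001, -1.0]] [ 0.   0.4 -1.2] 0.23
0.038 (0.5775, 0.1857) [260. 363.]
0.038 (0.578, 0.1802) [226. 353.]
0.044 (0.5775, 0.1857) [264. 341.]
0.044 (0.578, 0.1802) [229. 330.]
```

View pics/m9.png

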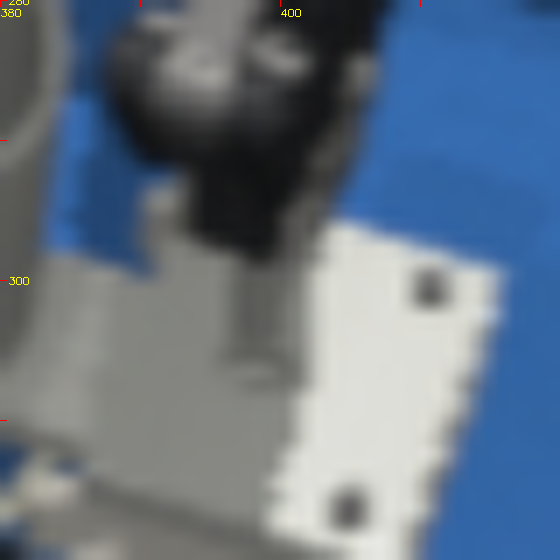

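```bash
python3 -m inch '[{"dx":0,"dy":0,"dz":0.2,"ax":0,"ay":0,"az":0,"fingers":0.1},{"dx":0,"dy":0,"dz":0.4,"ax":0,"ay":0,"az":0,"fingers":0.1},{"dx":0,"dy":0,"dz":0.6,"ax":0,"ay":0,"az":0,"fingers":0.1},{"dx":0,"dy":0,"dz":0.8,"ax":0,"ay":0,"az":0,"fingers":0.1},{"dx":0,"dy":0,"dz":0.8,"ax":0,"ay":0,"az":0,"fingers":0.1}]'
```

```text
time: 22.38
eef_pos: [0.5779, 0.1802, 0.0767]
ee_rot: [[-0.031, 1.0, -0.0], [1.0, 0.031, 0.0], [0.0, -0.0, -1.0]]
ft_force: [-0.4, -0.9, -0.9]
gripper_width: 0.227
```

```bash
python3 -m inch '[{"dx":0,"dy":0,"dz":0.2,"ax":0,"ay":0,"az":0,"fingers":0.1},{"dx":0,"dy":0,"dz":0.4,"ax":0,"ay":0,"az":0,"fingers":0.1},{"dx":0,"dy":0,"dz":0.6,"ax":0,"ay":0,"az":0,"fingers":0.1},{"dx":0,"dy":0,"dz":0.6,"ax":0,"ay":0,"az":0,"fingers":0.1}]'
```

```text
time: 22.88
eef_pos: [0.5779, 0.1804, 0.0707]
ee_rot: [[-0.031, 1.0, 0.0], [1.0, 0.031, 0.0], [0.0, 0.0, -1.0]]
ft_force: [1.2, 1.7, -1.4]
gripper_width: 0.225
```

Tip is about 8 mm below the plate's top face with no resistance, so it is in the hole.

```bash
python3 -m inch '[{"dx":0,"dy":0,"dz":0.3,"ax":0,"ay":0,"az":0,"fingers":0.1},{"dx":0,"dy":0,"dz":0.6,"ax":0,"ay":0,"az":0,"fingers":0.1},{"dx":0,"dy":0,"dz":0.8,"ax":0,"ay":0,"az":0,"fingers":0.1},{"dx":0,"dy":0,"dz":0.8,"ax":0,"ay":0,"az":0,"fingers":0.1}]'
```

```text
time: 23.38
eef_pos: [0.5779, 0.1803, 0.0626]
ee_rot: [[-0.031, 1.0, -0.0], [1.0, 0.031, 0.0], [0.0, 0.0, -1.0]]
ft_force: [0.5, 2.9, -0.7]
gripper_width: 0.226
```

```bash
python3 -m inch '[{"dx":0,"dy":0,"dz":0.3,"ax":0,"ay":0,"az":0,"fingers":0.1},{"dx":0,"dy":0,"dz":0.6,"ax":0,"ay":0,"az":0,"fingers":0.1},{"dx":0,"dy":0,"dz":0.8,"ax":0,"ay":0,"az":0,"fingers":0.1},{"dx":0,"dy":0,"dz":0.8,"ax":0,"ay":0,"az":0,"fingers":0.1}]'
```

```text
time: 23.88
eef_pos: [0.5779, 0.1803, 0.0545]
ee_rot: [[-0.031, 1.0, 0.0], [1.0, 0.031, 0.0], [0.0, 0.0, -1.0]]
ft_force: [0.3, 4.7, -0.7]
gripper_width: 0.229
```

```bash
python3 -m inch '[{"dx":0.05,"dy":0,"dz":0.3,"ax":0,"ay":0,"az":0,"fingers":0.1},{"dx":0.05,"dy":0,"dz":0.6,"ax":0,"ay":0,"az":0,"fingers":0.1},{"dx":0.05,"dy":0,"dz":0.8,"ax":0,"ay":0,"az":0,"fingers":0.1},{"dx":0.05,"dy":0,"dz":0.95,"ax":0,"ay":0,"az":0,"fingers":0.1},{"dx":0.05,"dy":0,"dz":0.95,"ax":0,"ay":0,"az":0,"fingers":0.1}]'
```

```text
time: 24.5
eef_pos: [0.5779, 0.1805, 0.045]
ee_rot: [[-0.031, 1.0, -0.0], [1.0, 0.031, -0.0], [-0.0, -0.0, -1.0]]
ft_force: [0.9, 1.9, -0.0]
gripper_width: 0.227
```

```bash
python3 -m inch '[{"dx":0,"dy":0,"dz":0.1,"ax":0,"ay":0,"az":0,"fingers":0.1},{"dx":0,"dy":0,"dz":0.2,"ax":0,"ay":0,"az":0,"fingers":0.1},{"dx":0,"dy":0,"dz":0.2,"ax":0,"ay":0,"az":0,"fingers":0.1}]'
```

```text
time: 24.88
eef_pos: [0.5779, 0.1805, 0.045]
ee_rot: [[-0.031, 1.0, -0.001], [1.0, 0.031, -0.001], [-0.001, -0.001, -1.0]]
ft_force: [-5.7, 0.5, 9.1]
gripper_width: 0.228
```

```bash
python3 -m inch '[{"dx":0,"dy":0,"dz":-0.15,"ax":0,"ay":0,"az":0,"fingers":0.2},{"dx":0,"dy":0,"dz":-0.15,"ax":0,"ay":0,"az":0,"fingers":0.4},{"dx":0,"dy":0,"dz":-0.15,"ax":0,"ay":0,"az":0,"fingers":0.5},{"dx":0,"dy":0,"dz":-0.15,"ax":0,"ay":0,"az":0,"fingers":0.5},{"dx":0,"dy":0,"dz":-1,"ax":0,"ay":0,"az":0,"fingers":0.5},{"dx":0,"dy":0,"dz":-3,"ax":0,"ay":0,"az":0,"fingers":0.5},{"dx":0,"dy":0,"dz":-6,"ax":0,"ay":0,"az":0,"fingers":0.5},{"dx":0,"dy":0,"dz":-11,"ax":0,"ay":0,"az":0,"fingers":0.5},{"dx":0,"dy":0,"dz":-16,"ax":0,"ay":0,"az":0,"fingers":0.5},{"dx":3,"dy":-3,"dz":-18,"ax":0,"ay":0,"az":0,"fingers":0.5},{"dx":7,"dy":-7,"dz":-18,"ax":0,"ay":0,"az":0,"fingers":0.5},{"dx":11,"dy":-11,"dz":-18,"ax":0,"ay":0,"az":0,"fingers":0.5},{"dx":15,"dy":-14,"dz":-18,"ax":0,"ay":0,"az":0,"fingers":0.5},{"dx":18,"dy":-15,"dz":-18,"ax":0,"ay":0,"az":0,"fingers":0.5},{"dx":18,"dy":-15,"dz":-18,"ax":0,"ay":0,"az":0,"fingers":0.5},{"dx":18,"dy":-15,"dz":-18,"ax":0,"ay":0,"az":0,"fingers":0.5}]'
python3 - <<'E'
from h import *
S()
i=grab("top");j=grab("scene")
M=np.zeros((600,800,3),np.uint8);M[:400,:400]=crop(j,340,250,80,80,5);M[:400,400:800]=crop(i,225,180,80,80,5);M[400:,:266]=cv2.resize(j,(266,200));M[400:,266:532]=cv2.resize(i,(266,200))
cv2.imwrite("pics/m10.png",M)
E
```

```text
time: 26.88
eef_pos: [0.4228, 0.3557, 0.2244]
ee_rot: [[-0.031, 1.0, 0.001], [1.0, 0.031, 0.0], [0.0, 0.001, -1.0]]
ft_force: [-0.9, -0.3, -0.3]
gripper_width: 0.501
26.88 [0.4228 0.3557 0.2244] [[-0.031, 1.0, 0.001], [1.0, 0.031, 0.0], [0.0, 0.001, -1.0]] [-0.9 -0.3 -0.3] 0.501
```

View pics/m10.png

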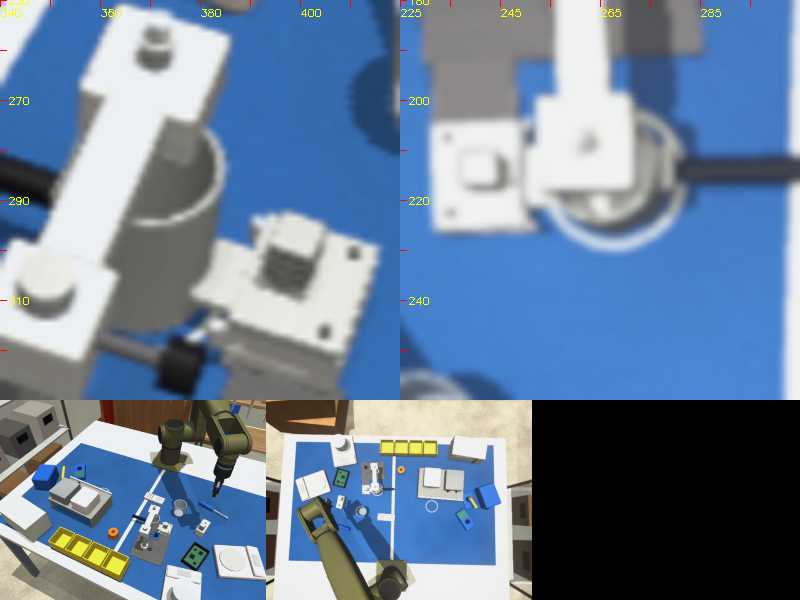

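The pin stands upright with its collar on the clevis: knob at about (395,299) in the scene view and (242,214) in the top view. The pot is under the nozzle with its lug in the clevis. The other objects look unmoved, so I'm handing in.

```bash
python3 -c "
from h import *
order.job_done();S()"
```

```text
the job is handed in; nothing more can be done
the job is handed in; nothing more can be done
```

The job is done and handed in at about 27 s of the 72 s allowed; no verdict is reported, so success rests on my own checks.

**What I did:**
- I gripped the pot across its body, drew it out from the riser and turned it on the mat. I slid it to just short of the stand, then took it by the handle and pushed it in until the lug met the end stop.
- I then moved the slimmer pin from the pin block into the clevis.

**Last checks that agreed:**
- **Pot:** pushing on made the force rise from 4.6 to 14 N with no further motion, so the lug is home.
- **Pin:** it went down without upward resistance and stopped at the tool height I had predicted (0.045 m), with 9 N upward on the tool.
- **Final pictures:** the pin stands upright with its collar on the clevis, the pot is under the nozzle, the other things look unmoved and the arm is clear.

**Checks that disagreed or are incomplete:**
- **Camera offset:** the top and scene cameras and the tool pose differed by up to about 2 mm.
- **Pin grip:** I had gripped the pin about 4 mm off centre along the finger width, and corrected that before inserting it.
- **Pot kept flat:** I held the height constant throughout, with up to about 15 N upward on the tool while sliding. I had no direct measurement of pot tilt.
- **After hand-in:** my readout after handing in was refused, so I have no state from the final second.

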